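Find the clamping knob that fits the lap stud

TASK

One of the three black hand knobs screws onto the threaded stud in the middle of the lap plate. Try them on the stud until you find it, and screw that one down clockwise until it sits flat on the plate, then let go. Stand the other two upright on the bare worktop, and leave the pot, the white bar and the spanner where they lie.

Things in the scene. Friction and masses are not known exactly. Their poses are not given: they have to be found in the camera images.
- knob_a: one of 3 black knobs, alike outside; one fits the stud, found only by trying. Hub 54 mm across, 42 tall, open below; on it an upright grip blade 58 long, 20 thick, 40 to 74 mm above the underside. 160 g. Origin: centre of underside; z up; x along the blade. Same after a half turn; the fitting one has two inner pins in line with its blade. Stands on the worktop.
- knob_b: one of 3 black knobs, alike outside; one fits the stud, found only by trying. Hub 54 mm across, 42 tall, open below; on it an upright grip blade 58 long, 20 thick, 40 to 74 mm above the underside. 160 g. Origin: centre of underside; z up; x along the blade. Same after a half turn; the fitting one has two inner pins in line with its blade. Stands on the worktop.
- knob_c: one of 3 black knobs, alike outside; one fits the stud, found only by trying. Hub 54 mm across, 42 tall, open below; on it an upright grip blade 58 long, 20 thick, 40 to 74 mm above the underside. 160 g. Origin: centre of underside; z up; x along the blade. Same after a half turn; the fitting one has two inner pins in line with its blade. Stands on the worktop.
- lap_bed: fixed grey bed 150 (its x) x 120 (its y) x 22 mm, origin at the centre of its underside; on it the round aluminium lap plate, 112 mm across, upper face 34 mm above the worktop, with the fixed steel stud in the middle. A tall polishing machine fills the back left of the worktop (about x over 0.55, y over 0): swing in nearer the base
- seat (a point): point on the lap plate's upper face on the stud's axis; z up, x along the bed's long side. Setting on: with its blade along this x (within 15 degrees, either way round) the fitting knob drops until its underside is about 7 mm above the plate; turned clockwise from above it reaches the plate after about 65 degrees (turn 80 to 90 to be sure; past about 110 it binds)
- stud_tip (a point): tip of the stud, 31 mm above the plate. Core 22 mm across, top 6 mm tapering to 12 mm; coarse round two-start right-hand thread 36 mm across, lead 38 mm, its top 22 mm above the plate. Play of the fitting knob about 1.5 mm all round. A knob that does not fit stays with its underside 20 mm or more above the plate however it is turned
- powder_pot: bystander: pot of 56 mm diameter, 52 mm tall, white with a blue lid; origin at the centre of its underside
- wax_bar_white: bystander: white compound bar 32 x 72 x 26 mm, long along its y; origin at the centre of its underside
- spanner: bystander: flat steel open spanner 30 x 167 x 6 mm, long along its y; origin at the centre of its underside
Things that resemble listed ones, but are neither listed nor needed, are in the scene too. What is shaped like the knob_b but purple is not meant.

How it is judged:
By the outcome, as a careful person would: the job done as asked, in the order asked, and still so for the second after the job is handed in, with the robot touching nothing.
It also fails if it takes over 72 s, if anything falls off the work surface, if the arm or the gripper's body presses on something with over 40 N, if the wrist force passes 120 N, or if a joint passes its speed limit or range.

ROBOT

A 7-joint arm with a two-finger parallel gripper is mounted at the origin on a cart in front of the work surface, level with it; the furniture and walls round the work are solid. World frame = base frame: x ahead of the robot, y to its left, z up, the work surface at z = 0. Lengths are in mm, angles in rad, forces in N, time in s.
With the tool pointing down it reaches from about 400 to 875 mm from the base axis. Payload 4.4 kg.
Tool frame: the origin (TCP) lies midway between the tips of the shut fingers; the grasp point (between the pads) lies 19 mm behind it; z points along the fingers, y is the line along which they close (so a half turn about z gives the same grasp; the last joint's range is limited). The gripper opens to 85 mm and grips with 20 to 120 N. Pads are 22 mm wide; open, the fingers measure 114 mm over their backs; the gripper's body (76 mm by 85 mm) begins 54 mm behind the grasp point. The pads swing forward as they close: fully open they stand 13 mm farther back than shut.
Start: joints at [1.264, 0.628, 0.038, 1.517, -0.027, 0.996, -0.02], TCP at [155.039, -631.253, 231.313] pointing down, gripper open.
Joint ranges: [-3.06, 3.06], [-0.37, 2.12], [-1.25, 1.32], [0.18, 2.47], [-1.1, 4.24], [0.23, 1.98], [-2.94, 2.94]. Speed limits (rad/s): [2.57, 2.57, 3.14, 3.14, 3.14, 3.14, 3.14].

INTERFACE

Orientations are given as [roll, pitch, yaw] about the fixed x, y, z axes, in that order (R = Rz(yaw) Ry(pitch) Rx(roll)).
In Python, from cell import readout, optics, order gives the robot as it stands.
- The arm moves only by the shell command python3 -m jog 'ROWS'. ROWS is a JSON object of lists of equal length, an entry for each row: "claw": the opening, from 0 (shut) to 1 (fully open); "xyz": the shift along the tool's x, y, z each as a share of 0.1 m, from -1 to 1, a list of three; "twist": the turn, a rotation vector about the tool's x, y, z each as a share of 180 degrees, from -1 to 1, a list of three. A call has 1 to 12 rows; each row shifts and turns the commanded pose from where the row before left it, along the tool's axes as they then stand; what a row does not reach is not made up. A row lasts 1/8 s, in which the tool goes at most 62.5 mm and 10.7 degrees, less where a joint would pass 70% of its speed; a pose out of reach is approached as far as the arm can. A call with a number of a shift or a turn outside -1 to 1 is refused whole. A call with a gripper value outside its range is refused whole. The fingers move at their own pace and stop on an object; the grip force is fixed at half the most. Time passes only in rows, so rows that do not move let the fingers close. It gives the time, the measured TCP pose, the force, the opening and the grip force at its end, in the units of the state.
- readout.read_state(): the state, without advancing time (a new reading comes with each control period).
- optics.get_image(name): name is "side" or "top"; returns a dict with "color" (384x512x3 uint8, red, green, blue), "fovy" (degrees; the focal length in pixels is half the picture's height over the tangent of half this angle, whatever the lens; pixels are square), "cx", "cy" (the principal point, pixels), "view" (4x4, takes a point from world to camera coordinates). Camera axes: x right, y up, looking along -z (the intrinsics and any distortion apply to the point x, -y, -z); pixel columns grow to the right and rows downward; lengths in mm; the calibration is good to about 2 mm. A picture is of the moment at which its call begins. There is no depth.
- order.finish_job(): hands the job in; it is judged then, once.
Trained networks look in the newest picture that a camera, given by its name, has taken for a name from the list of things; names that differ only in an ending like _2 or _b are one class to them, and where a whole thing is asked for, a point or a joint stands for the part that bears it (a point fixed in the world has none). Each returns a list of dicts, best first, with "score" (0 to 1); they miss things now and then, are a little off and sometimes report something else, mostly with a low value. They report only what shows in the picture. A call takes as long as a camera call. They do not tell look-alikes from the thing itself.
- optics.boxes_of(camera, label): "rect" ([left, top, width, height] in pixels, round what is visible of it).
The state is a dict: "clock": time; "qpos": joint angles; "qd": joint speeds; "tau": joint torques, N m; "eef_pos": TCP position; "tool_rot": TCP orientation; "force": force on the tool from outside, world axes, zero at the start; "torque": the same for the moment, N m; "width": finger opening in mm; "gripper_force": force on a finger pad.
Only numpy, scipy, OpenCV 4.12 (cv2) and the standard library are available. Lean on these libraries where they do the work, as an engineer would, in place of code of your own. Each camera call takes 0.05 s, during which the arm holds its last target. There are 200 camera calls.

## Working session

There is one attempt and no reset: what is moved stays moved. The work goes in short steps, Python scripts to look and compute and a shell command to move; the robot and the scene stay as the last step left them, time stands still between calls to the robot, and variables do not carry over. Pictures are saved under pics/ and viewed, at most 10 in all, crops included, and the job is handed in when it is done.

```bash
mkdir -p pics; ls
python3 - <<'E'
from cell import readout, optics
import cv2
s=readout.read_state();print({k:s[k] for k in('clock','eef_pos','tool_rot','force','width')})
for n in('side','top'):
    im=optics.get_image(n);cv2.imwrite(f'pics/{n}0.png',im['color'][:,:,::-1])
    print(n,im['fovy'],im['cx'],im['cy'],im['view'],[k for k in im])
    for l in('knob_a','lap_bed','powder_pot','wax_bar_white','spanner'):
        print(l,[(round(b['score'],2),[round(v) for v in b['rect']]) for b in optics.boxes_of(n,l)])
E
```

```text
pics
{'clock': 0.0, 'eef_pos': array([ 154.87756371, -630.65131217,  230.3985237 ]), 'tool_rot': array([-3.13973020e+00,  4.04101272e-05,  2.40780086e-01]), 'force': array([ 0.06936741, -0.28482703, -0.36291345]), 'width': 85.27595486823762}
side 53.13124203896259 259.3703255646399 178.31267854469954 [[-9.16559681e-01 -3.99754982e-01  1.06913720e-02  4.08181804e+02]
 [ 2.15042362e-01 -4.70156768e-01  8.55984460e-01 -2.30315175e+02]
 [-3.37157432e-01  7.86859941e-01  5.16890993e-01 -6.94482271e+02]
 [ 0.00000000e+00  0.00000000e+00  0.00000000e+00  1.00000000e+00]] ['color', 'fovy', 'cx', 'cy', 'view']
knob_a [(0.94, [258, 155, 23, 27]), (0.72, [265, 136, 22, 22]), (0.61, [252, 121, 17, 30])]
lap_bed [(0.98, [227, 207, 72, 48])]
powder_pot [(0.6, [198, 179, 12, 27])]
wax_bar_white [(0.81, [186, 272, 20, 38])]
spanner [(0.45, [307, 172, 21, 34])]
top 45.68579402856706 245.78976999136182 187.14772398245555 [[ 1.20249170e-02 -9.99747441e-01 -1.89856561e-02 -1.16994565e+02]
 [ 9.90462939e-01  9.30272094e-03  1.37464999e-01 -5.23658651e+02]
 [-1.37253663e-01 -2.04575940e-02  9.90324653e-01 -1.20111557e+03]
 [ 0.00000000e+00  0.00000000e+00  0.00000000e+00  1.00000000e+00]] ['color', 'fovy', 'cx', 'cy', 'view']
knob_a [(0.86, [351, 139, 23, 30]), (0.83, [279, 177, 26, 29]), (0.83, [358, 177, 21, 21])]
lap_bed [(0.91, [189, 186, 54, 65])]
powder_pot [(0.71, [220, 134, 22, 20]), (0.51, [120, 193, 30, 24])]
wax_bar_white [(0.64, [120, 193, 30, 22])]
spanner [(0.59, [123, 195, 25, 20]), (0.5, [269, 231, 51, 14])]
```

View pics/top0.png

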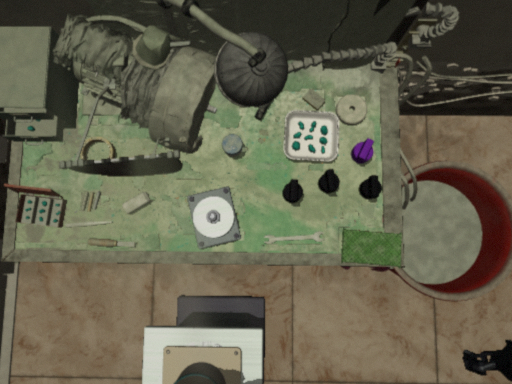

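View pics/side0.png

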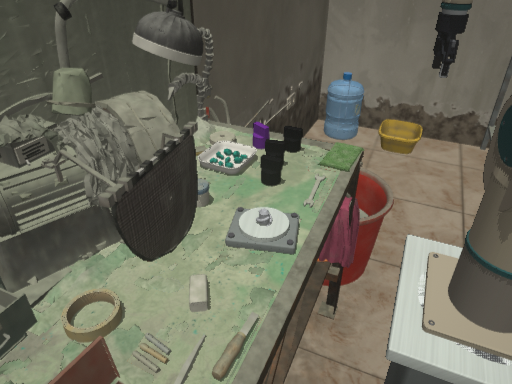

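Top view: the black knobs are at (292,190), (329,182) and (370,187). A purple look-alike at (363,151) is excluded by colour. The bed is at (213,217) with the stud at its centre, the spanner is at (293,238), the pot at (232,145) and the white bar at (136,204). I'll confirm with one enlarged crop.

```bash
cat > h.py <<'E'
import numpy as np, cv2
from cell import readout, optics
def cam(n):
    im=optics.get_image(n);im['f']=192/np.tan(np.radians(im['fovy'])/2);im['view']=np.array(im['view']);return im
def ray(im,u,v,z):
    V=im['view'];R=V[:3,:3];c=-R.T@V[:3,3]
    d=R.T@np.array([(u-im['cx'])/im['f'],-(v-im['cy'])/im['f'],-1]);return (c+d*(z-c[2])/d[2])
def proj(im,p):
    q=im['view'][:3,:3]@np.array(p,float)+im['view'][:3,3]
    return np.array([im['cx']-im['f']*q[0]/q[2],im['cy']+im['f']*q[1]/q[2]])
E
python3 - <<'E'
from h import *
t=cam('top');c=t['color']
cr=c[130:255,180:390];cv2.imwrite('pics/crop.png',cv2.resize(cr[:,:,::-1],None,fx=3.8,fy=3.8,interpolation=cv2.INTER_CUBIC))
print('px/mm', t['f']/1200)
for u,v in((292,190),(329,182),(370,187),(363,151)):print(ray(t,u,v,40).round())
print('stud',ray(t,213,216,60).round())
hsv=cv2.cvtColor(c,cv2.COLOR_RGB2HSV)
m=(c.max(2)<45).astype(np.uint8);n,l,st,ce=cv2.connectedComponentsWithStats(m)
for i in range(1,n):
    if st[i,4]>60 and st[i,1]>120 and st[i,0]>180 and st[i,1]<255: print(st[i],ce[i])
# lap plate white disc
g=(c.min(2)>150).astype(np.uint8);g[:180]=0;g[250:]=0;g[:,:185]=0;g[:,245:]=0
ys,xs=np.nonzero(g);print('disc',cv2.minEnclosingCircle(np.c_[xs,ys].astype(np.float32)),len(xs))
E
```

```text
px/mm 0.3798286653447382
[ 518. -236.   40.]
[ 540. -336.   40.]
[ 528. -445.   40.]
[ 626. -429.   40.]
stud [444. -26.  60.]
[319 170  20  24 348] [328.65229885 181.88793103]
[359 176  23  23 377] [370.29442971 187.76392573]
[283 180  20  23 333] [292.63663664 191.63063063]
disc ((213.0204620361328, 216.41812133789062), 20.80242919921875) 1209
```

View pics/crop.png

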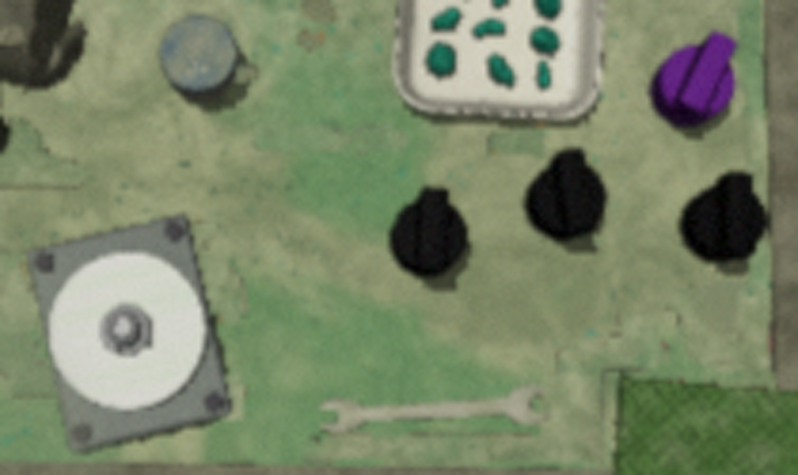

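The crop shows three black knobs with their blades roughly along world x. The purple one is separate, and the bed is turned about +13°. Next I'll fit silhouettes for accurate poses.

```bash
cat > fit.py <<'E'
from h import *
from scipy.optimize import minimize
def sil(im,x,y,yaw,S=8,box=None,z0=0):
    a=np.linspace(0,2*np.pi,40);C,Sn=np.cos(yaw),np.sin(yaw)
    hub=np.array([[27*np.cos(t),27*np.sin(t),z] for t in a for z in(0,42)])
    bl=np.array([[sx*29,sy*10,z] for sx in(-1,1) for sy in(-1,1) for z in(40,74)],float)
    u0,v0,w,h=box;m=np.zeros((h*S,w*S),np.uint8)
    for P in(hub,bl):
        q=np.array([proj(im,(x+C*p[0]-Sn*p[1],y+Sn*p[0]+C*p[1],z0+p[2])) for p in P])
        q=((q-[u0,v0]+.5)*S-.5);cv2.fillConvexPoly(m,cv2.convexHull(np.round(q*16).astype(np.int32)),255,cv2.LINE_AA,4)
    return cv2.resize(m,(w,h),interpolation=cv2.INTER_AREA)/255.
def fit(im,x,y,yaw=0.,z0=0,bg=95.):
    u,v=proj(im,(x,y,z0+35)).astype(int);box=(u-24,v-24,48,48)
    g=im['color'][v-24:v+24,u-24:u+24].max(2).astype(float)
    t=np.clip((bg-g)/(bg-25),0,1)
    # keep the blob near the centre
    n,l,st,ce=cv2.connectedComponentsWithStats((t>.4).astype(np.uint8))
    k=1+np.argmin([np.hypot(*(ce[i]-24)) if st[i,4]>100 else 99 for i in range(1,n)])
    t=t*cv2.dilate((l==k).astype(np.uint8),np.ones((3,3)))
    f=lambda p:((sil(im,p[0],p[1],p[2],4,box,z0)-t)**2).sum()
    best=min((minimize(f,(x,y,w),method='Nelder-Mead',options=dict(initial_simplex=[(x,y,w),(x+8,y,w),(x,y+8,w),(x,y,w+.3)],maxiter=120)) for w in(yaw-.5,yaw,yaw+.5)),key=lambda r:r.fun)
    return best.x[:2].round(1),round(np.degrees(best.x[2]),1),round(best.fun,1)
E
python3 - <<'E'
from fit import *
t=cam('top');s=cam('side')
for x,y in((510,-238),(532,-337),(520,-446)):
    print('top',fit(t,x,y))
    for bg in(75,): print('top75',fit(t,x,y,bg=bg))
    print('side',proj(s,(x,y,35)).round(),fit(s,x,y))
# bed
c=t['color'].astype(int);u0,v0=178,175
from scipy.optimize import minimize
sub=t['color'][v0:v0+85,u0:u0+80];hsv=cv2.cvtColor(sub,cv2.COLOR_RGB2HSV)
m=((hsv[...,1]<45)).astype(np.uint8)
m=cv2.morphologyEx(m,cv2.MORPH_OPEN,np.ones((3,3)));n,l,st,ce=cv2.connectedComponentsWithStats(m);k=1+st[1:,4].argmax()
print(st[k]);m=(l==k).astype(np.uint8);m=cv2.morphologyEx(m,cv2.MORPH_CLOSE,np.ones((5,5)))
def f(p):
    C,S=np.cos(p[2]),np.sin(p[2]);q=np.array([proj(t,(p[0]+C*a-S*b,p[1]+S*a+C*b,z)) for a in(-75,75) for b in(-60,60) for z in(0,22)])-[u0,v0]
    k=np.zeros((85*8,80*8),np.uint8);cv2.fillConvexPoly(k,cv2.convexHull(np.round((q*8+3.5)*16).astype(np.int32)),255,0,4)
    return ((cv2.resize(k,(80,85),interpolation=cv2.INTER_AREA)/255.-m)**2).sum()
r=minimize(f,(444,-26,.23),method='Nelder-Mead',options=dict(initial_simplex=[(444,-26,.23),(452,-26,.23),(444,-18,.23),(444,-26,.4)]))
print('bed',r.x,r.fun,'disc',ray(t,213.02,216.4,34),ray(s,263.5,212,65))
for p in((444,-26,34),(444,-26,65)):print(proj(t,p),proj(s,p))
E
```

```text
top (array([ 512.3, -238.6]), np.float64(0.0), np.float64(22.4))
top75 (array([ 512.3, -238.6]), np.float64(0.0), np.float64(28.6))
side [273. 170.] (array([ 521.1, -253.4]), np.float64(60.4), np.float64(192.9))
top (array([ 540.4, -336.8]), np.float64(8.3), np.float64(28.5))
top75 (array([ 539.9, -336.1]), np.float64(6.6), np.float64(37.2))
side [278. 153.] (array([ 539.6, -318.5]), np.float64(-22.5), np.float64(507.8))
top (array([ 525.5, -449.7]), np.float64(-1.4), np.float64(34.2))
top75 (array([ 525.5, -449.5]), np.float64(-1.7), np.float64(43.9))
side [295. 140.] (array([ 531.4, -455.5]), np.float64(25.9), np.float64(448.7))
[  10   12   53   61 2363]
bed [ 4.44400142e+02 -2.41836888e+01  2.50032783e-01] 65.76630526720493 disc [444.63854971 -24.0125022   34.        ] [443.1567195  -15.37798328  65.        ]
[213.75132298 216.64469702] [264.80400941 220.70201816]
[212.70564009 215.77866742] [265.06192005 209.25834767]
```

```bash
python3 -m jog '{"claw":[0.7,0.7,0.7,0.7,0.7,0.7,0.7,0.7,0.7,0.7,0.7,0.7],"xyz":[[0,0,0],[0,0,0],[0.3,-0.3,0],[0.36,-0.39,0],[0.36,-0.39,0],[0.36,-0.39,0],[0.36,-0.39,0.1],[0.36,-0.39,0.1],[0.36,-0.39,0.2],[0.36,-0.39,0.2],[0.36,-0.39,0.2],[0.36,-0.39,0.2]],"twist":[[0,0,0.0383],[0,0,0.0383],[0,0,0],[0,0,0],[0,0,0],[0,0,0],[0,0,0],[0,0,0],[0,0,0],[0,0,0],[0,0,0],[0,0,0]]}'; python3 -c "
from h import *;s=readout.read_state();print(s['qpos'].round(2),s['tool_rot'],s['eef_pos'])"
```

```text
clock: 2.25
eef_pos: [510.3, -249.1, 130.9]
tool_rot: [3.141, -0.001, 0.0]
force: [0.8, -0.8, 0.7]
width: 59.8
gripper_force: 0.0
[ 0.34  0.64  0.09  1.85 -0.09  0.65 -1.08] [ 3.14111183e+00 -8.39374320e-04  2.78521928e-06] [ 510.33421657 -249.08512819  130.94545668]
```

```bash
python3 -m jog '{"claw":[0.7,0.7,0.7,0.7,0.7,0,0,0,0,0],"xyz":[[0.02,-0.1,0],[0,0,0.25],[0,0,0.25],[0,0,0.25],[0,0,0.09],[0,0,0],[0,0,0],[0,0,0],[0,0,0],[0,0,0]],"twist":[[0,0,0],[0,0,0],[0,0,0],[0,0,0],[0,0,0],[0,0,0],[0,0,0],[0,0,0],[0,0,0],[0,0,0]]}'
```

```text
clock: 3.5
eef_pos: [511.4, -240.6, 48.3]
tool_rot: [3.141, -0.001, -0.0]
force: [-2.3, 1.3, 7.2]
width: 18.9
gripper_force: 61.7
```

```bash
python3 -m jog '{"claw":[0,0,0,0,0,0,0,0,0,0,0,0],"xyz":[[0,0,-0.3],[0,0,-0.4],[0,0,-0.3],[-0.09,-0.3,0],[-0.13,-0.42,0],[-0.13,-0.42,0],[-0.13,-0.42,0],[-0.13,-0.42,0],[-0.06,-0.18,0],[0,0,0],[0,0,0],[0,0,0]],"twist":[[0,0,0],[0,0,0],[0,0,0],[0,0,0],[0,0,0],[0,0,0],[0,0,0],[0,0,0],[0,0,0],[0,0,-0.04],[0,0,-0.04],[0,0,0]]}'
python3 - <<'E'
from h import *
t=cam('top');s=cam('side')
cv2.imwrite('pics/s1.png',cv2.resize(np.hstack([s['color'][110:270,170:330],t['color'][150:310,130:290]])[:,:,::-1],None,fx=2.5,fy=2.5))
r=readout.read_state();print(r['qpos'].round(2),r['eef_pos'],r['force'])
E
```

```text
clock: 5.0
eef_pos: [444.0, -24.1, 147.4]
tool_rot: [-3.141, -0.0, 0.25]
force: [0.8, -0.7, -0.2]
width: 19.1
gripper_force: 60.6
[-0.05  0.48  0.05  2.16 -0.05  0.5  -1.28] [443.95940283 -24.32647743 147.37329627] [ 0.61259563  0.09835427 -1.66461456]
```

View pics/s1.png

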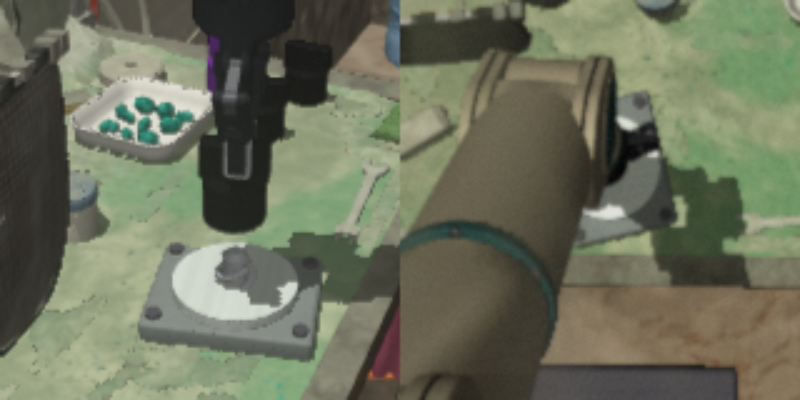

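The knob hangs upright and level, directly over the stud: side crop, knob at (235,190), stud at (237,262). Now lowering gently.

```bash
python3 -m jog '{"claw":[0,0,0,0,0,0],"xyz":[[0.005,0,0.2],[0,0,0.15],[0,0,0.04],[0,0,0.04],[0,0,0.02],[0,0,0]],"twist":[[0,0,0],[0,0,0],[0,0,0],[0,0,0],[0,0,0],[0,0,0]]}'
```

```text
clock: 5.85
eef_pos: [444.6, -24.2, 103.6]
tool_rot: [3.141, -0.001, 0.251]
force: [-3.2, -0.1, 11.1]
width: 18.9
gripper_force: 62.5
```

```bash
python3 -m jog '{"claw":[0,0,0],"xyz":[[0,0,0.02],[0,0,0.02],[0,0,0]],"twist":[[0,0,0],[0,0,0],[0,0,0]]}'
```

```text
clock: 6.22
eef_pos: [444.9, -24.2, 102.7]
tool_rot: [3.141, -0.003, 0.251]
force: [-10.2, -0.3, 52.9]
width: 19.1
gripper_force: 68.4
```

```bash
python3 -m jog '{"claw":[0,0,0,0],"xyz":[[0,0,-0.05],[-0.02,0,0],[0,0,0.03],[0,0,0]],"twist":[[0,0,0],[0,0,0],[0,0,0],[0,0,0]]}'; python3 -m jog '{"claw":[0,0,0,0],"xyz":[[0,0,0],[0,0,0],[0,0,0],[0,0,0]],"twist":[[0,0,0.05],[0,0,-0.05],[0,0,-0.05],[0,0,0]]}'
```

```text
clock: 6.72
eef_pos: [443.7, -24.5, 103.0]
tool_rot: [3.141, -0.003, 0.251]
force: [-6.2, 0.3, 39.7]
width: 18.9
gripper_force: 66.5
clock: 7.22
eef_pos: [444.7, -25.1, 102.9]
tool_rot: [3.139, -0.005, 0.41]
force: [-4.1, -2.1, 36.0]
width: 19.1
gripper_force: 65.8
```

Knob 1 stays 20–21 mm above the plate at every angle and offset tried, so it is not the fitting one. I'll return it to its bare spot.

```bash
python3 -m jog '{"claw":[0,0,0,0,0,0,0,0,0,0,0,0],"xyz":[[0,0,-0.2],[0,0,-0.25],[0.03,0.17,0],[0.06,0.38,0],[0.06,0.38,0],[0.06,0.38,0],[0.06,0.38,0],[0.06,0.38,0],[0.03,0.15,0],[0,0,0.4],[0,0,0.35],[0,0,0.1]],"twist":[[0,0,0.042],[0,0,0.042],[0,0,0],[0,0,0],[0,0,0],[0,0,0],[0,0,0],[0,0,0],[0,0,0],[0,0,0],[0,0,0],[0,0,0]]}'
```

```text
clock: 8.72
eef_pos: [508.4, -237.2, 58.0]
tool_rot: [-3.138, 0.004, 0.146]
force: [0.2, 0.1, -1.0]
width: 18.8
gripper_force: 60.6
```

```bash
python3 -m jog '{"claw":[0,0,0.7,0.7,0.7,0.7,0.7,0.7,0.7,0.7],"xyz":[[0,0,0.06],[0,0,0.03],[0,0,0],[0,0,0],[0,0,0],[0,0,-0.3],[0,0,-0.3],[0.09,0.52,0],[0.08,0.51,0],[0,0,0]],"twist":[[0,0,0],[0,0,0],[0,0,0],[0,0,0],[0,0,0],[0,0,0],[0,0,0],[0,0,0],[0,0,0],[0,0,0]]}'
python3 - <<'E'
from fit import *
t=cam('top');print(fit(t,509,-237))
E
```

```text
clock: 9.98
eef_pos: [541.6, -344.5, 111.8]
tool_rot: [3.137, -0.001, 0.139]
force: [-0.9, 0.2, -0.1]
width: 60.0
gripper_force: 0.0
(array([ 511.2, -239.2]), np.float64(8.0), np.float64(21.3))
```

```bash
python3 -m jog '{"claw":[0.7,0.7,0.7,0.7,0,0,0,0,0],"xyz":[[0,-0.08,0],[0,0,0.3],[0,0,0.25],[0,0,0.09],[0,0,0],[0,0,0],[0,0,0],[0,0,0],[0,0,0]],"twist":[[0,0,0],[0,0,0],[0,0,0],[0,0,0],[0,0,0],[0,0,0],[0,0,0],[0,0,0],[0,0,0]]}'
```

```text
clock: 11.15
eef_pos: [540.9, -330.8, 48.0]
tool_rot: [3.141, -0.001, 0.144]
force: [-0.9, 0.2, 4.1]
width: 19.4
gripper_force: 63.8
```

```bash
python3 -m jog '{"claw":[0,0,0,0,0,0,0,0,0,0,0,0],"xyz":[[0,0,-0.3],[0,0,-0.5],[0,0,-0.3],[-0.01,-0.2,0],[-0.02,-0.43,0],[-0.025,-0.43,0],[-0.025,-0.43,0],[-0.025,-0.43,0],[-0.025,-0.43,0],[-0.025,-0.43,0],[-0.02,-0.43,0],[0,0,0]],"twist":[[0,0,0],[0,0,-0.017],[0,0,-0.017],[0,0,0],[0,0,0],[0,0,0],[0,0,0],[0,0,0],[0,0,0],[0,0,0],[0,0,0],[0,0,0]]}'
```

```text
clock: 12.65
eef_pos: [442.4, -20.5, 157.2]
tool_rot: [-3.14, 0.001, 0.258]
force: [0.6, -0.4, -1.1]
width: 18.8
gripper_force: 62.9
```

```bash
python3 -m jog '{"claw":[0,0,0,0,0,0,0],"xyz":[[0.01,0.04,0.1],[0,0,0.25],[0,0,0.1],[0,0,0.04],[0,0,0.03],[0,0,0.02],[0,0,0]],"twist":[[0,0,0],[0,0,0],[0,0,0],[0,0,0],[0,0,0],[0,0,0],[0,0,0]]}'; python3 -m jog '{"claw":[0,0,0],"xyz":[[0,0,0.02],[0,0,0.01],[0,0,0]],"twist":[[0,0,0],[0,0,0],[0,0,0]]}'
```

```text
clock: 13.52
eef_pos: [450.2, -29.6, 109.1]
tool_rot: [3.138, -0.01, 0.248]
force: [-6.7, -0.7, 69.9]
width: 18.8
gripper_force: 77.3
clock: 13.9
eef_pos: [452.3, -24.7, 104.3]
tool_rot: [-3.141, -0.014, 0.252]
force: [1.1, 12.2, 37.6]
width: 19.0
gripper_force: 75.8
```

Run:
```python
from h import *
s=cam('side');t=cam('top')
cv2.imwrite('pics/s2.png',cv2.resize(np.hstack([s['color'][120:270,180:330],t['color'][130:280,180:330]])[:,:,::-1],None,fx=2.6,fy=2.6))
r=readout.read_state();print(r['qpos'].round(2),r['eef_pos'],r['force'],r['torque'],r['clock'])
```

```text
[-0.02  0.57  0.03  2.18 -0.05  0.38 -1.27] [452.2561527  -24.52336303 104.26095918] [ 1.11654541 11.11471809 38.88379348] [ 3.27712807  0.1247502  -0.0802388 ] 14.0
```

View pics/s2.png

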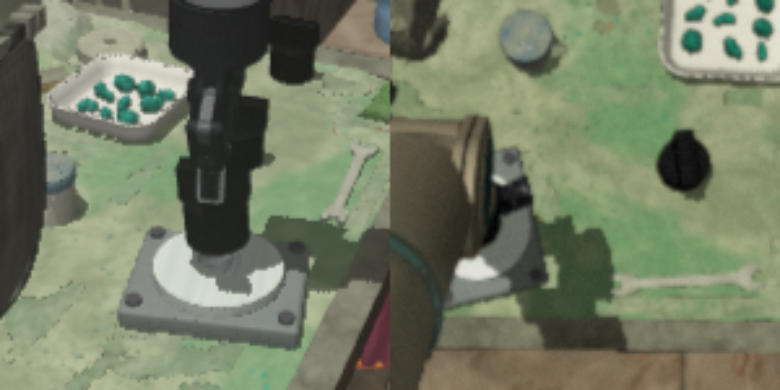

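Knob 2 was set on off-centre: I corrected before the arm had settled. I'll lift, settle and re-centre.

```bash
python3 -m jog '{"claw":[0,0,0,0,0],"xyz":[[0,0,-0.1],[0,0,-0.15],[0,0,0],[0,0,0],[0,0,0]],"twist":[[0,0,0],[0,0,0],[0,0,0],[0,0,0],[0,0,0]]}'
python3 - <<'E'
from fit import *
s=cam('side');r=readout.read_state();print(r['eef_pos'],r['tool_rot'],r['force'])
cv2.imwrite('pics/s3.png',cv2.resize(s['color'][120:270,180:330][:,:,::-1],None,fx=4,fy=4))
E
```

```text
clock: 14.62
eef_pos: [445.3, -28.0, 124.7]
tool_rot: [-3.141, 0.001, 0.251]
force: [0.2, -0.1, -1.4]
width: 18.9
gripper_force: 69.9
[445.3699746  -27.92952343 124.73565329] [-3.14138849e+00  1.26208046e-03  2.51141165e-01] [ 0.273361    0.29206613 -1.44535501]
```

View pics/s3.png

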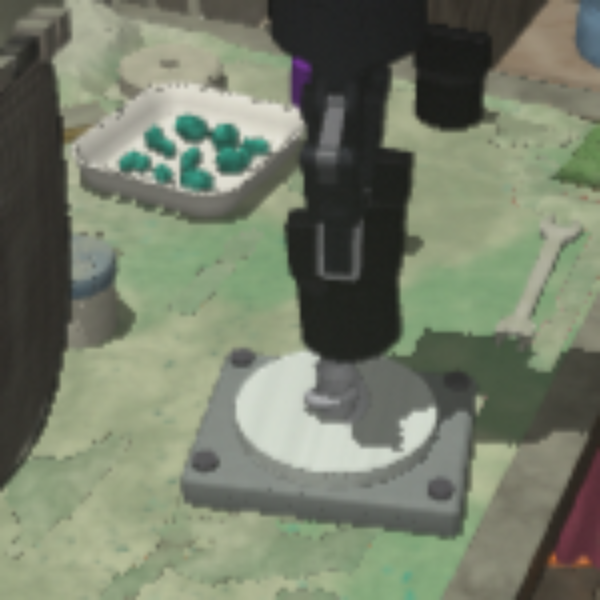

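Side crop: the hub's underside is centred at about (352,350) and the stud at about (337,385), so the knob has slipped about 7 mm along its blade in the grip. I'll shift the tool to compensate and retry gently.

```bash
python3 -m jog '{"claw":[0,0,0,0,0,0,0],"xyz":[[0.07,-0.04,0],[0,0,0.06],[0,0,0.06],[0,0,0.04],[0,0,0.03],[0,0,0],[0,0,0]],"twist":[[0,0,0],[0,0,0],[0,0,0],[0,0,0],[0,0,0],[0,0,0],[0,0,0]]}'
python3 - <<'E'
from h import *
s=cam('side')
p=proj(s,(445.3,-28,77));print(p)
E
```

```text
clock: 15.55
eef_pos: [451.9, -22.4, 106.5]
tool_rot: [3.141, -0.001, 0.251]
force: [0.8, -1.4, -1.7]
width: 19.0
gripper_force: 69.7
[264.96829384 204.07843174]
```

No contact yet at 106.5, whereas the earlier try touched at 109. Going lower.

```bash
python3 -m jog '{"claw":[0,0,0,0,0],"xyz":[[0,0,0.02],[0,0,0.02],[0,0,0.02],[0,0,0],[0,0,0]],"twist":[[0,0,0],[0,0,0],[0,0,0],[0,0,0],[0,0,0]]}'
```

```text
clock: 16.23
eef_pos: [453.5, -22.3, 104.0]
tool_rot: [3.14, -0.005, 0.251]
force: [-4.7, -1.1, 42.5]
width: 19.1
gripper_force: 76.9
```

```bash
python3 -m jog '{"claw":[0,0,0,0,0,0,0],"xyz":[[0,0,-0.03],[-0.02,0,0],[0,0,0.02],[0,0,0],[0,0,0],[0,0,0],[0,0,0]],"twist":[[0,0,0],[0,0,0],[0,0,0],[0,0,0.05],[0,0,-0.05],[0,0,-0.05],[0,0,0.05]]}'; python3 -m jog '{"claw":[0.5,0.5,0.5,0.5],"xyz":[[0,0,0],[0,0,0],[0,0,0],[0,0,0]],"twist":[[0,0,0],[0,0,0],[0,0,0],[0,0,0]]}'
python3 - <<'E'
from h import *
s=cam('side')
cv2.imwrite('pics/s4.png',cv2.resize(s['color'][120:270,180:330][:,:,::-1],None,fx=4,fy=4))
E
```

```text
clock: 17.1
eef_pos: [453.0, -22.4, 104.1]
tool_rot: [3.14, -0.008, 0.25]
force: [-0.2, -2.0, 29.6]
width: 19.1
gripper_force: 75.1
clock: 17.6
eef_pos: [449.2, -22.4, 101.1]
tool_rot: [-3.141, 0.001, 0.252]
force: [-1.1, -0.0, 2.0]
width: 42.5
gripper_force: 1.0
```

View pics/s4.png

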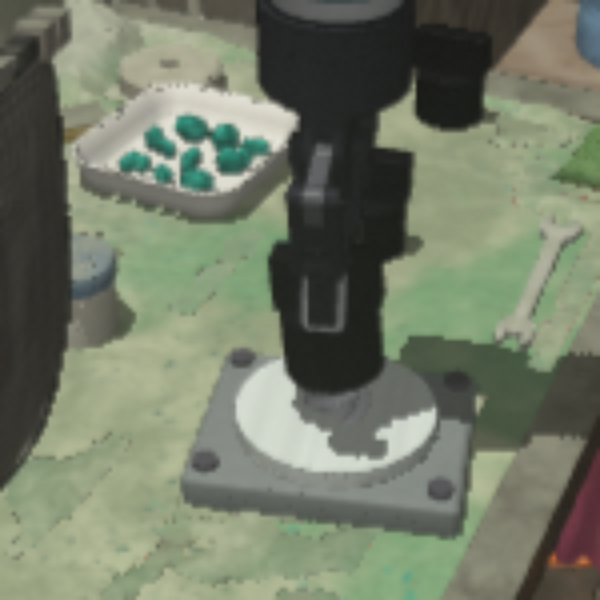

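```bash
python3 -m jog '{"claw":[0.5,0.5,0,0,0,0],"xyz":[[-0.05,0,-0.01],[0,0,0],[0,0,0],[0,0,0],[0,0,0],[0,0,0]],"twist":[[0,0,0],[0,0,0],[0,0,0],[0,0,0],[0,0,0],[0,0,0]]}'; python3 -m jog '{"claw":[0,0,0,0,0,0,0,0,0],"xyz":[[0,0,0.02],[0,0,0],[0,0,0],[0,0,0],[0,0,0],[0,0,0],[0,0,0],[0,0,0.01],[0,0,0]],"twist":[[0,0,0],[0,0,0.055],[0,0,0.055],[0,0,-0.055],[0,0,-0.055],[0,0,-0.055],[0,0,-0.055],[0,0,0.055],[0,0,0.055]]}';python3 - <<'E'
from h import *
s=cam('side');c=s['color'].max(2)
for cam_z in (41,54.5,60): 
    q=np.array([proj(s,(444.5+27*np.cos(a),-24+27*np.sin(a),cam_z)) for a in np.linspace(0,6.28,60)]);print(cam_z,q.min(0).round(1),q.max(0).round(1))
print(c[205:230,255:272:4].T)
E
```

```text
clock: 18.4
eef_pos: [444.9, -23.8, 103.0]
tool_rot: [3.142, -0.0, 0.252]
force: [-2.3, -0.1, 10.3]
width: 19.4
gripper_force: 64.2
clock: 19.52
eef_pos: [444.9, -23.9, 102.4]
tool_rot: [3.142, -0.002, 0.247]
force: [-8.0, 0.3, 42.3]
width: 19.3
gripper_force: 69.3
41 [252.  211.3] [276.6 226.3]
54.5 [252.  206.4] [276.8 221.2]
60 [252.  204.4] [276.9 219.1]
[[ 36  36  36  37  36  38  36  36  37  38  36  49  88 105 105 104 105 106
  107 132 204 212 213 214 214]
 [ 37  36  36  37  37  36  37  38  36  38  37  36  40  56  91 102 100  95
  108 108 109 133 206 215 215]
 [ 35  35  34  35  35  36  35  36  35  35  36  35  36  56 104 109 107 103
  104 107 110 110 139 218 218]
 [ 35  34  34  33  33  34  35  33  36  36  35  35  43  78 106  93  93  93
   93 106 113 108 109 108 109]
 [ 33  34  33  33  33  33  34  34  34  35  35  56  99  99 100 101 100  99
  102 108 108 109 109 109 109]]
```

Knob 2 rests at the same height and never drops, even after being released to self-centre and turned ±20°. It does not fit, so I'll put it back on its spot.

```bash
python3 -m jog '{"claw":[0,0,0,0,0,0,0,0,0,0,0,0],"xyz":[[0,0,-0.3],[0,0,-0.35],[0.08,0.25,0],[0.12,0.4,0],[0.12,0.4,0],[0.12,0.4,0],[0.12,0.4,0],[0.12,0.4,0],[0.12,0.4,0],[0.12,0.36,0],[0.03,0.1,0.2],[0,0,0.4]],"twist":[[0,0,0.04],[0,0,0.04],[0,0,0],[0,0,0],[0,0,0],[0,0,0],[0,0,0],[0,0,0],[0,0,0],[0,0,0],[0,0,0],[0,0,0]]}';python3 -m jog '{"claw":[0,0,0,0],"xyz":[[0,0,0.4],[0,0,0.08],[0,0,0],[0,0,0]],"twist":[[0,0,0],[0,0,0],[0,0,0],[0,0,0]]}'
```

```text
clock: 21.08
eef_pos: [540.5, -336.0, 104.0]
tool_rot: [3.14, -0.002, -0.001]
force: [0.1, 0.6, -1.6]
width: 19.0
gripper_force: 64.1
clock: 21.58
eef_pos: [540.9, -335.3, 57.9]
tool_rot: [3.14, -0.002, 0.0]
force: [0.1, 0.3, -1.2]
width: 19.0
gripper_force: 63.9
```

```bash
python3 -m jog '{"claw":[0,0,0,0],"xyz":[[0,0,0.05],[0,0,0.04],[0,0,0.02],[0,0,0]],"twist":[[0,0,0],[0,0,0],[0,0,0],[0,0,0]]}'
```

```text
clock: 22.08
eef_pos: [539.8, -334.8, 45.3]
tool_rot: [-3.141, 0.0, 0.0]
force: [0.4, -0.1, -1.4]
width: 19.2
gripper_force: 64.1
```

```bash
python3 -m jog '{"claw":[0,0,0],"xyz":[[0,0,0.02],[0,0,0.01],[0,0,0]],"twist":[[0,0,0],[0,0,0],[0,0,0]]}'
```

```text
clock: 22.45
eef_pos: [539.8, -334.9, 44.9]
tool_rot: [-3.142, -0.0, 0.0]
force: [-4.7, 2.8, 16.4]
width: 18.9
gripper_force: 66.7
```

```bash
python3 -m jog '{"claw":[0.7,0.7,0.7,0.7,0.7,0.7,0.7,0.7,0.7,0.7,0.7],"xyz":[[0,0,0],[0,0,0],[0,0,0],[0,0,-0.35],[0,0,-0.35],[-0.05,0.4,0],[-0.05,0.4,0],[-0.04,0.25,0],[0,0.1,0],[0,0,0],[0,0,0]],"twist":[[0,0,0],[0,0,0],[0,0,0],[0,0,0],[0,0,0],[0,0,0],[0,0,0],[0,0,0],[0,0,0],[0,0,0],[0,0,0]]}'
python3 - <<'E'
from fit import *
t=cam('top');print(fit(t,540,-335),fit(t,511,-239))
E
```

```text
clock: 23.82
eef_pos: [526.7, -447.8, 112.1]
tool_rot: [-3.14, -0.0, 0.002]
force: [-0.4, -1.2, -0.6]
width: 59.6
gripper_force: 0.0
(array([ 538.2, -335.4]), np.float64(-0.3), np.float64(24.4)) (array([ 511. , -239.1]), np.float64(8.6), np.float64(21.2))
```

```bash
python3 -m jog '{"claw":[0.7,0.7,0.7,0.7,0,0,0,0,0],"xyz":[[-0.01,0.02,0.1],[0,0,0.25],[0,0,0.2],[0,0,0.09],[0,0,0],[0,0,0],[0,0,0],[0,0,0],[0,0,0]],"twist":[[0,0,0],[0,0,0],[0,0,0],[0,0,0],[0,0,0],[0,0,0],[0,0,0],[0,0,0],[0,0,0]]}'
```

```text
clock: 25.0
eef_pos: [525.3, -452.0, 49.0]
tool_rot: [3.141, -0.001, 0.0]
force: [-0.4, 1.1, 3.3]
width: 18.9
gripper_force: 63.5
```

```bash
python3 -m jog '{"claw":[0,0,0,0,0,0,0,0,0,0,0,0],"xyz":[[0,0,-0.5],[0,0,-0.55],[-0.06,-0.3,0],[-0.095,-0.5,0],[-0.095,-0.5,0],[-0.095,-0.5,0],[-0.095,-0.5,0],[-0.095,-0.5,0],[-0.095,-0.5,0],[-0.095,-0.5,0],[-0.065,-0.36,0],[-0.02,-0.12,0]],"twist":[[0,0,0],[0,0,0],[0,0,0],[0,0,0],[0,0,0],[0,0,0],[0,0,0],[0,0,0],[0,0,0],[0,0,0],[0,0,0],[0,0,0]]}';python3 -m jog '{"claw":[0,0,0,0,0],"xyz":[[0,0,0.1],[0,0,0.15],[0,0,0],[0,0,0],[0,0,0]],"twist":[[0,0,-0.04],[0,0,-0.04],[0,0,0],[0,0,0],[0,0,0]]}'
```

```text
clock: 26.5
eef_pos: [443.3, -21.6, 153.4]
tool_rot: [-3.141, 0.0, 0.004]
force: [0.5, 0.4, -2.6]
width: 18.9
gripper_force: 62.7
clock: 27.12
eef_pos: [444.3, -24.2, 128.8]
tool_rot: [3.141, -0.001, 0.25]
force: [-0.2, 0.4, -1.8]
width: 19.0
gripper_force: 62.8
```

```bash
python3 -m jog '{"claw":[0,0,0,0,0,0],"xyz":[[0,0,0.1],[0,0,0.1],[0,0,0.03],[0,0,0.03],[0,0,0],[0,0,0]],"twist":[[0,0,0],[0,0,0],[0,0,0],[0,0,0],[0,0,0],[0,0,0]]}'
```

```text
clock: 27.88
eef_pos: [443.9, -23.9, 102.4]
tool_rot: [3.142, -0.0, 0.251]
force: [0.1, 0.3, -1.4]
width: 18.9
gripper_force: 62.8
```

No contact at an underside height of 53 mm, already below where the others stopped. Continuing.

```bash
python3 -m jog '{"claw":[0,0,0,0,0,0],"xyz":[[0,0,0.03],[0,0,0.03],[0,0,0.03],[0,0,0.02],[0,0,0],[0,0,0]],"twist":[[0,0,0],[0,0,0],[0,0,0],[0,0,0],[0,0,0],[0,0,0]]}'
```

```text
clock: 28.62
eef_pos: [443.9, -23.8, 91.3]
tool_rot: [3.142, -0.0, 0.251]
force: [0.1, -0.5, -1.9]
width: 18.8
gripper_force: 62.8
```

```bash
python3 -m jog '{"claw":[0,0,0,0,0,0],"xyz":[[0,0,0.015],[0,0,0],[0,0,0.01],[0,0,0.01],[0,0,0.01],[0,0,0]],"twist":[[0,0,0],[0,0,0],[0,0,0.055],[0,0,0.055],[0,0,0.055],[0,0,0]]}'; python3 -c "
from h import *;s=readout.read_state();print(s['qpos'].round(2),s['torque'])"
```

```text
clock: 29.38
eef_pos: [443.7, -23.8, 86.7]
tool_rot: [3.141, 0.0, -0.265]
force: [-0.1, -0.3, -2.2]
width: 19.1
gripper_force: 62.9
[-0.12  0.61  0.16  2.2  -0.27  0.35 -1.57] [0.01758949 0.01113616 0.00304307]
```

```bash
python3 -m jog '{"claw":[0,0,0,0,0,0],"xyz":[[0,0,0.01],[0,0,0.01],[0,0,0.01],[0,0,0.007],[0,0,0],[0,0,0]],"twist":[[0,0,0.055],[0,0,0.055],[0,0,0.055],[0,0,0.055],[0,0,0],[0,0,0]]}'; python3 -c "
from h import *;s=readout.read_state();print(s['qpos'].round(2),s['torque'])"
```

```text
clock: 30.12
eef_pos: [443.8, -23.7, 83.1]
tool_rot: [-3.142, 0.0, -0.954]
force: [-0.4, 0.6, -1.9]
width: 19.1
gripper_force: 62.9
[-0.23  0.64  0.32  2.21 -0.54  0.37 -1.98] [ 0.04412875  0.04170023 -0.02595311]
```

```bash
python3 -m jog '{"claw":[0,0,0,0,0],"xyz":[[0,0,0.01],[0,0,0.005],[0,0,0],[0,0,0],[0,0,0]],"twist":[[0,0,0.045],[0,0,0.04],[0,0,0],[0,0,0],[0,0,0]]}'; python3 -c "
from h import *;s=readout.read_state();print(s['qpos'].round(2),s['torque'])"
```

```text
clock: 30.75
eef_pos: [444.4, -23.2, 82.9]
tool_rot: [-3.139, 0.001, -1.222]
force: [-1.9, 1.8, 14.6]
width: 19.0
gripper_force: 65.1
[-0.27  0.65  0.38  2.21 -0.64  0.39 -2.15] [ 0.31356612  0.57972933 -0.0936779 ]
```

```bash
python3 -m jog '{"claw":[0.7,0.7,0.7,0.7,0.7,0.7,0.7,0.7,0.7,0.7,0.7,0.7],"xyz":[[0,0,0],[0,0,0],[0,0,0],[0,0,-0.3],[0,0,-0.5],[0,0,-0.5],[0.3,0,0],[0.4,0,0],[0.4,0,0],[0.3,0,0],[0,0,0],[0,0,0]],"twist":[[0,0,0],[0,0,0],[0,0,0],[0,0,0],[0,0,0],[0,0,0],[0,0,0],[0,0,0],[0,0,0],[0,0,0],[0,0,0],[0,0,0]]}'
python3 - <<'E'
from fit import *
s=cam('side');t=cam('top')
for z in(34,41):
  q=np.array([proj(s,(444.5+27*np.cos(a),-24+27*np.sin(a),z)) for a in np.linspace(0,6.28,60)]);print(z,q.max(0).round(1))
print(s['color'].max(2)[215:235,256:273:4].T)
for p in((511,-239),(538,-335)):print(fit(t,*p))
cv2.imwrite('pics/end.png',cv2.resize(np.hstack([s['color'][110:270,180:340],t['color'][120:280,180:340]])[:,:,::-1],None,fx=2.5,fy=2.5))
E
```

```text
clock: 32.25
eef_pos: [490.6, -154.7, 211.2]
tool_rot: [3.141, 0.001, -1.225]
force: [-0.1, 0.2, -0.1]
width: 59.6
gripper_force: 0.0
34 [276.5 228.9]
41 [276.6 226.3]
[[ 39  38  38  39  39  40  39  40  40  39  80 169 216 217 218 219 220 221
  220 219]
 [ 38  39  39  39  41  38  39  39  40  39  39  42 110 216 218 219 219 220
  220 220]
 [ 38  38  39  38  39  38  38  40  40  40  37  37  88 184 219 219 219 220
  220 219]
 [ 38  37  37  38  39  38  37  37  38  38  38  42 113 219 218 217 217 217
  217 217]
 [ 38  36  36  37  37  38  37  37  37  38  50 119 217 217 218 217 217 217
  216 216]]
(array([ 513.3, -237. ]), np.float64(30.7), np.float64(190.4))
(array([ 538.4, -335.5]), np.float64(-0.8), np.float64(26.6))
```

View pics/end.png

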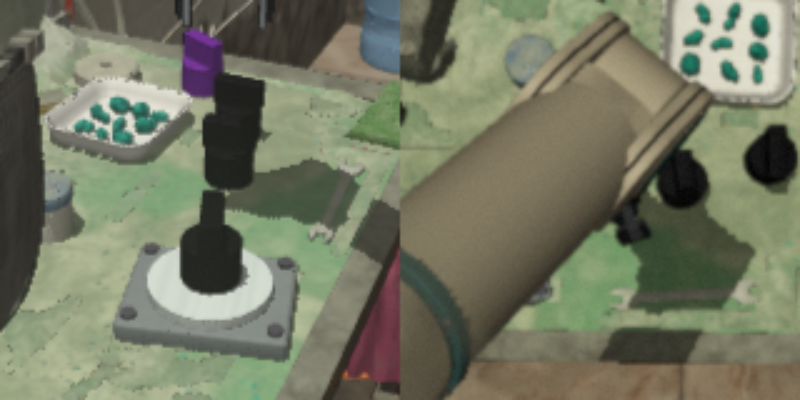

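The fitting knob sits flat on the plate: its rim shows at row 227.5, as expected for z = 34 with the roughly 1.4 px camera bias seen earlier. The other two knobs stand upright, the bystanders are untouched, and the gripper is open and clear.

```bash
python3 -c "
from cell import order;print(order.finish_job())"
```

```text
the job is handed in; nothing more can be done
None
```

The third knob I tried, at the right-hand end of the row, fits the stud; I screwed it about 84° clockwise until it sat flat on the plate and let go, stood the other two upright on the worktop, left the pot, bar and spanner alone, and handed the job in at about 32 s of the 72 s.

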